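Swing the bench magnifier over the tall bolt and lock it

TASK

Push the magnifier's arm round lightly with a fingertip until its round lens is centred above the taller of the two bolts, then push the lock lever on top of the post across to its stop so the magnifier is locked there. Keep off the lens and leave everything on the table where it stands.

Things in the scene. Friction and masses are not known exactly. Their poses are not given: they have to be found in the camera images.
- stand: Fixed bench magnifier stand: dark iron foot 110 mm across and 18 mm high with a post 22 mm across, top at 150 mm. Origin: centre of the foot's underside; its z axis is the common vertical turning axis of the swing arm and of the lock lever. Its -x axis points roughly to the robot.
- swing_arm: Magnifier's level swing arm. Origin on its vertical turning axis, height 115 mm; the arm runs along its -x axis: hub 36 mm across, then a bar 10 mm wide, 16 mm high (height 107 to 123 mm) from 16 to 158 mm off the axis, then the lens. Turns 1.5 rad either way from the stand's -x axis; pushed from either side; stiff (0.2 N m), stays where left.
- bar_push (a point): Point in the middle of the bar's section, 120 mm from the turning axis, height 115 mm: a good place to push.
- lens: Round magnifier lens in a black ring, 88 mm outside and 76 mm clear diameter, 14 mm high, on the end of the arm, its centre 200 mm from the turning axis. Origin: centre of the ring's underside, height 108 mm. Not to be touched.
- lock_lever (a joint): Lock lever turning, rad: 0 unlocked, 1.3 locked (hard stop), growing clockwise seen from above. At 0 it points along the stand's +x axis turned 1.65 rad anticlockwise, at 1.3 only 0.35. Starts at 0 to 0.2, stays where left (0.08 N m), does not move the arm.
- lever_push (a point): Point in the middle of the lever bar's section, 46 mm from the turning axis, height 161 mm. The bar is level, 9 mm wide, 12 mm high (height 155 to 167 mm), from 12 to 62 mm off the axis, with a 16 mm ball at its end (to 72 mm); hub 28 mm across, top at 172 mm.
- bolt: The tall bolt: tarnished hex bolt standing on its head, 75 mm high; head 30 mm across flats, 11 mm thick; shank 16 mm. Loose. Origin: centre of its underside. It stands about 200 mm from the stand's axis, on the circle the lens sweeps.
- short_bolt: The short bolt: the same head and shank but 36 mm high, standing on its head. Loose. Origin: centre of its underside.
- nut: Steel hex nut, about 34 mm across flats and 20 mm high. Loose. Origin: centre of its underside.
- checker: Red anodized stepped thread checker standing upright, 28 mm across and 54 mm high. Loose. Origin: centre of its underside.
- washer_a: Copper crush washer, 34 mm across, 4 mm thick, lying flat. Loose. Origin: centre of its underside.
- washer_b: The other copper crush washer, the same size.
- wrench: Steel wrench lying on the table to the robot's right. Loose.
Things that resemble listed ones, but are neither listed nor needed, are in the scene too. What is shaped like the bolt but orange is not meant.

How it is judged:
By the outcome, as a careful person would: the job done as asked, in the order asked, and still so for the second after the job is handed in, with the robot touching nothing.
It also fails if it takes over 51 s, if anything falls off the work surface, if the arm or the gripper's body presses on something with over 40 N, if the wrist force passes 120 N, or if a joint passes its speed limit or range.

ROBOT

A 6-joint arm with a two-finger parallel gripper is mounted at the origin on the work surface. World frame = base frame: x ahead of the robot, y to its left, z up, the work surface at z = 0. Lengths are in m, angles in rad, forces in N, time in s.
With the tool pointing down it reaches from about 0.4 to 0.825 m from the base axis. Payload 7 kg.
Tool frame: the origin (TCP) lies at the very end of the fingers, on their centre line; the grasp point (between the pads) lies 19 mm behind it; z points along the fingers, y is the line along which they close (so a half turn about z gives the same grasp; the last joint's range is limited). The gripper opens to 88 mm and grips with 3 to 60 N. Pads are 19 mm wide; open, the fingers measure 130 mm over their backs; the gripper's body (78 mm by 193 mm) begins 47 mm behind the grasp point.
Start: joints at [1.579, 0.359, 0.012, 0, -1.224, -0.288], TCP at [0.186, 0.649, 0.227] pointing down, gripper open.
Joint ranges: [-3.07, 3.07], [-1.43, 2.12], [-1.02, 1.25], [-3.03, 1.67], [-3.05, -0], [-3.03, 3.03]. Speed limits (rad/s): [2.39, 2.39, 3.01, 3.14, 3.14, 3.14].

INTERFACE

Orientations are given as [roll, pitch, yaw] about the fixed x, y, z axes, in that order (R = Rz(yaw) Ry(pitch) Rx(roll)).
In Python, from station import arm gives the robot as it stands.
- The arm moves only by the tool step_arm, never from a script. Its argument "rows" is a list of rows, each a list of 5 numbers: the shift along the world's x, y, z in m, then the turn about the world's z in rad, then the finger opening in m, from 0 to 0.0876. In form: [[x, y, z, spin, gripper], ...]. A call has 1 to 20 rows; each row is the pose to reach, as a shift and turn from the pose commanded when the call began; what a row does not reach only later rows make up. A row lasts 1/10 s, in which the tool goes at most 50 mm and 8.59 degrees, less where a joint would pass 70% of its speed; a pose out of reach is approached as far as the arm can. A call with a gripper value outside its range is refused whole. The fingers move at their own pace and stop on an object; "newtons" is the grip in N (left out, the last holds). Time passes only in rows, so rows that repeat a pose let the fingers close. It gives the time, the measured TCP pose, the force, the opening and the grip force at its end, in the units of the state.
- arm.get_state(): the state, without advancing time (a new reading comes with each control period).
- arm.grab_frame(name): name is "scene" or "side" or "wrist"; returns a dict with "color" (480x640x3 uint8, blue, green, red), "vfov" (degrees; the focal length in pixels is half the picture's height over the tangent of half this angle, whatever the lens; pixels are square), "cx", "cy" (the principal point, pixels), "rvec" (rotation vector, rad) and "tvec" (3), from world to camera coordinates, as OpenCV has them. Camera axes: x right, y down, z forward; pixel columns grow to the right and rows downward; lengths in m; the calibration is good to about 2 mm. A picture is of the moment at which its call begins. There is no depth.
- arm.job_done(): hands the job in; it is judged then, once.
The state is a dict: "t": time; "q": joint angles; "qd": joint speeds; "joint_efforts": joint torques, N m; "eef_pos": TCP position; "ee_rot": TCP orientation; "force": force on the tool from outside, world axes, zero at the start; "moment": the same for the moment, N m; "width": finger opening in m; "gripper_force": force on a finger pad.
Only numpy, scipy, OpenCV 4.12 (cv2) and the standard library are available. Lean on these libraries where they do the work, as an engineer would, in place of code of your own. Each camera call takes 0.05 s, during which the arm holds its last target. There are 200 camera calls.

## Working session

There is one attempt and no reset: what is moved stays moved. The work goes in short steps, Python scripts to look and compute and a tool call to move; the robot and the scene stay as the last step left them, time stands still between calls to the robot, and variables do not carry over. Pictures are saved under pics/ and viewed, at most 10 in all, crops included, and the job is handed in when it is done.

Besides the shell and the picture viewer there is one more tool, called as name([rows], argument=value, ...), one row to a line, values as JSON. step_arm: Moves the arm, as the interface text tells. Its arguments: {"type":"object","properties":{"rows":{"type":"array"},"newtons":{"type":"number"}},"required":["rows"]}

```bash
mkdir -p pics; ls; cat > h.py <<'E'
import numpy as np, cv2, pickle
from station import arm
def grab(n):
    f=arm.grab_frame(n); pickle.dump(f,open(f'pics/{n}.pkl','wb')); return f
def K(f):
    h,w=f['color'].shape[:2]; F=h/2/np.tan(np.radians(f['vfov'])/2)
    return np.array([[F,0,f['cx']],[0,F,f['cy']],[0,0,1.]])
def ray(f,u,v):
    R=cv2.Rodrigues(np.array(f['rvec'],float))[0]; t=np.array(f['tvec'],float).ravel()
    return -R.T@t, R.T@np.linalg.inv(K(f))@np.array([u,v,1.])
def onz(f,u,v,z):
    c,d=ray(f,u,v); return c+d*(z-c[2])/d[2]
def proj(f,P):
    return cv2.projectPoints(np.array(P,float).reshape(-1,3),np.array(f['rvec'],float),np.array(f['tvec'],float),K(f),None)[0].reshape(-1,2)
E
python3 - <<'E'
from h import *
for n in ('scene','side'):
    f=grab(n); cv2.imwrite(f'pics/{n}0.png',f['color']); print(n,ray(f,320,240),f['vfov'])
print(arm.get_state())
E
```

```text
pics
scene (array([1.1539984 , 0.25612432, 0.7226971 ]), array([-0.64539939, -0.33471025, -0.68673239])) 54.56939182672468
side (array([0.48898358, 0.7697128 , 0.6558933 ]), array([ 0.05393388, -0.83838345, -0.54245897])) 54.64728037047432
{'t': 0.1, 'q': array([ 1.57909557e+00,  3.59260237e-01,  1.11497061e-02, -2.76471670e-04,
       -1.22410108e+00, -2.88111155e-01]), 'qd': array([-1.97307677e-03, -2.85830415e-03,  3.20016300e-03,  2.33591673e-03,
       -6.58067258e-05, -8.00593875e-04]), 'joint_efforts': array([-1.32663590e-03, -5.84159410e+01,  2.93752974e+01,  7.01541871e+00,
        1.01934996e-02, -5.01192790e-05]), 'eef_pos': array([0.18632761, 0.64831995, 0.22575741]), 'ee_rot': array([ 3.14016185e+00, -1.52966663e-04, -2.79905930e-01]), 'force': array([-0.04644954,  0.31205316, -0.06732917]), 'moment': array([ 0.01278114,  0.03626052, -0.00825325]), 'gripper_force': 0.0, 'width': 0.08770202862243436}
```

View pics/scene0.png

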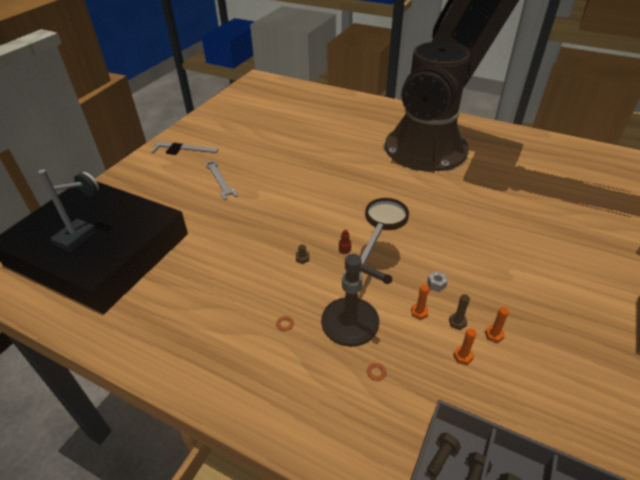

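View pics/side0.png

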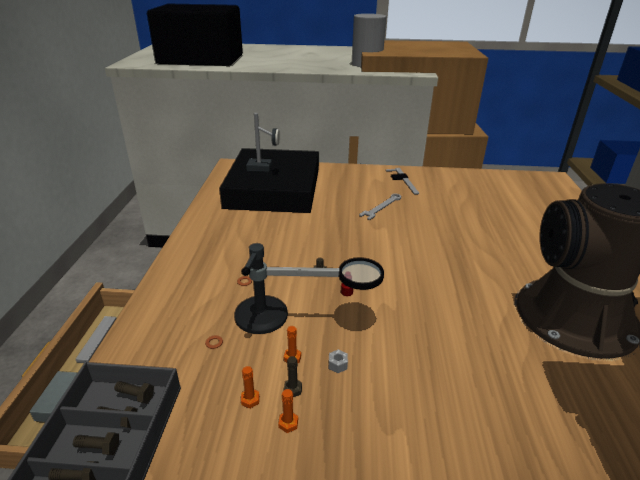

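The scene view shows the stand's foot at (350,322), the lens at (387,213) and the lever running from the post top to its ball at (387,279). Candidates for the tall bolt in the scene view:
- Dark bolt at (460,312), side view (293,377): the tarnished tall one, and my choice.
- Orange look-alikes at (421,303), (497,325) and (466,346).
- Short dark bolt at (302,254).
- Bolts in the tray at (443,455).

Next I measure, with one close crop.

```bash
python3 - <<'E'
from h import *
S=pickle.load(open('pics/scene.pkl','rb')); D=pickle.load(open('pics/side.pkl','rb'))
def crop(f,x,y,w,h,s): return cv2.resize(f['color'][y:y+h,x:x+w],None,fx=s,fy=s,interpolation=cv2.INTER_CUBIC)
a=crop(S,310,240,100,110,4); b=crop(S,400,260,100,110,4); 
c=crop(D,220,230,100,40,4) 
cv2.imwrite('pics/crop1.png',np.vstack([np.hstack([a,b]),np.hstack([crop(D,230,235,100,40,4),crop(D,250,350,100,40,4)])]))
def blob(f,box,lo,hi,name):
    x,y,w,h=box; hsv=cv2.cvtColor(f['color'][y:y+h,x:x+w],cv2.COLOR_BGR2HSV)
    m=cv2.inRange(hsv,lo,hi); n,l,st,c=cv2.connectedComponentsWithStats(m)
    i=1+np.argmax(st[1:,4]); pts=np.argwhere(l==i)[:,::-1]+[x,y]
    print(name,st[i]+[x,y,0,0,0],c[i]+[x,y]); return pts.astype(np.float32)
# bolt (dark, low V)
for f,box,n in ((S,(440,285,40,50),'S'),(D,(275,352,36,48),'D')):
    p=blob(f,box,(0,0,0),(180,255,85),n+' bolt')
    ys=np.unique(p[:,1])
    print([(int(y),int(p[p[:,1]==y,0].min()),int(p[p[:,1]==y,0].max())) for y in ys][::3])
# foot, lens
for f,box,n in ((S,(310,290,80,60),'S foot'),(D,(225,295,70,40),'D foot'),(S,(355,190,60,45),'S ring'),(D,(335,250,55,45),'D ring')):
    p=blob(f,box,(0,0,0),(180,255,75),n)
    e=cv2.fitEllipse(cv2.convexHull(p)); print(n,e, onz(f,*e[0],0.018 if 'foot' in n else 0.115))
E
```

```text
S bolt [450 295  19  35 358] [459.65363128 313.83798883]
[(295, 463, 465), (298, 460, 468), (301, 459, 468), (304, 459, 467), (307, 458, 465), (310, 457, 464), (313, 455, 464), (316, 451, 463), (319, 450, 464), (322, 450, 465), (325, 451, 465), (328, 456, 461)]
D bolt [284 356  18  41 428] [292.8411215  376.99299065]
[(356, 290, 294), (359, 288, 296), (362, 287, 297), (365, 287, 297), (368, 288, 296), (371, 288, 296), (374, 288, 296), (377, 288, 296), (380, 288, 297), (383, 285, 301), (386, 285, 301), (389, 290, 301), (392, 293, 300), (395, 293, 298)]
S foot [ 322  290   57   56 2265] [349.95584989 320.2397351 ]
S foot ((350.0337219238281, 318.7056579589844), (55.110321044921875, 56.34824752807617), 148.86207580566406) [0.65821191 0.05907034 0.018     ]
D foot [ 235  295   53   40 1642] [260.5864799  314.28989038]
D foot ((260.4876403808594, 314.4180908203125), (39.209510803222656, 53.45716094970703), 82.55313110351562) [0.65245259 0.07172918 0.018     ]
S ring [366 198  42  32 353] [387.25212465 214.86685552]
S ring ((386.5757751464844, 213.5458221435547), (30.969242095947266, 43.13139724731445), 95.28939819335938) [0.45468384 0.04596605 0.115     ]
D ring [338 258  46  37 610] [358.42295082 277.5852459 ]
D ring ((358.615478515625, 276.1636047363281), (37.88529586791992, 49.179569244384766), 72.83966827392578) [0.45981755 0.05454234 0.115     ]
```

View pics/crop1.png

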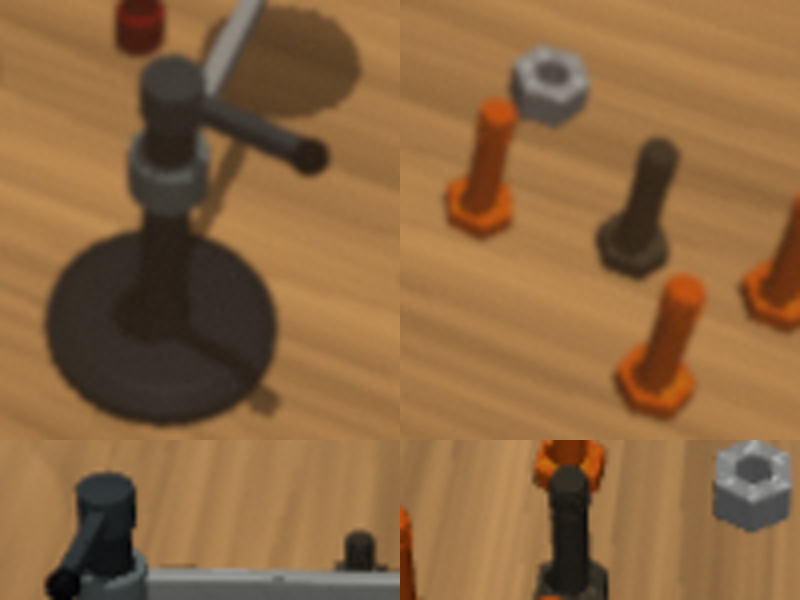

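The crop confirms a dark, full-height, non-orange bolt with its top centre at scene (464.5,298) and side (292,360). It also gives the hub top at scene (353,259) and side (257,247), and the lever ball at scene (387.5,279) and side (245.5,270.5).

```bash
cat >> h.py <<'E'
def tri(f,p,g,q):
    a,d=ray(f,*p); b,e=ray(g,*q); s=np.linalg.lstsq(np.c_[d,-e],b-a,rcond=None)[0]
    P,Q=a+d*s[0],b+e*s[1]; return (P+Q)/2, np.linalg.norm(P-Q)
E
python3 - <<'E'
from h import *
S=pickle.load(open('pics/scene.pkl','rb')); D=pickle.load(open('pics/side.pkl','rb'))
for n,p,q,z in (('hubtop',(353,258.7),(256.7,246.8),.172),('boltop',(464.5,298),(292.2,360),.075),('ball',(387.5,279),(245.5,270.5),.161),('lens',(386.6,213.5),(360.8,272.5),.115)):
    print(n,tri(S,p,D,q),onz(S,*p,z),onz(D,*q,z))
# foot outline points
def foot(f,box):
    x,y,w,h=box; m=cv2.inRange(f['color'][y:y+h,x:x+w].max(2),0,75)
    c=max(cv2.findContours(m,0,1)[0],key=cv2.contourArea).reshape(-1,2)+[x,y]
    return c
for n,f,box in (('S',S,(315,296,75,50)),('D',D,(228,296,68,40))):
    c=foot(f,box); P=np.array([onz(f,u,v,.018) for u,v in c])[:,:2]; P0=np.array([onz(f,u,v,0.0) for u,v in c])[:,:2]
    cam=ray(f,0,0)[0][:2]
    for ctr in [P.mean(0)]:
        for it in range(20):   # robust circle fit r=.055 at rim height, far-side/lateral points only
            d=P-ctr; r=np.hypot(*d.T); k=np.abs(r-.055)<.006
            J=-d[k]/r[k,None]; ctr=ctr+np.linalg.lstsq(J,.055-r[k],rcond=None)[0]
    print(n,'foot',ctr,k.sum(),np.std(r[k]))
E
```

```text
hubtop (array([0.65335494, 0.05709267, 0.17267572]), np.float64(0.00012741363459883712)) [0.65281003 0.05689919 0.172     ] [0.65356717 0.05599832 0.172     ]
boltop (array([0.56638726, 0.23893052, 0.07449301]), np.float64(0.0008020796534581313)) [0.56725794 0.23920967 0.075     ] [0.56612503 0.23894284 0.075     ]
ball (array([0.66217119, 0.12132452, 0.16390964]), np.float64(0.0013219140337804862)) [0.66031242 0.12111686 0.161     ] [0.6629879  0.11656094 0.161     ]
lens (array([0.45607826, 0.04618529, 0.11707386]), np.float64(0.001290154377720106)) [0.45452787 0.04595909 0.115     ] [0.4556185  0.04244296 0.115     ]
S foot [0.66092722 0.05986442] 150 0.001859032688121197
D foot [0.6524859  0.06899125] 135 0.0016674722001532
```

Checks: the axis is at (0.653, 0.0565), with the hub triangulating to z 0.173 (expected 0.172). The bolt is at (0.566, 0.239), with its top at 0.0745 and 202 mm off the axis. The lens is 198 mm off the axis and the lever ball is at the right reach. The arm has to turn about 1.18 rad clockwise, so I push from the −y side.

step_arm([
  [0.02,-0.035,0.005,0.02,0],
  [0.04,-0.07,0.01,0.04,0],
  [0.06,-0.11,0.02,0.07,0],
  [0.08,-0.15,0.024,0.1,0],
  [0.1,-0.19,0.024,0.12,0],
  [0.12,-0.23,0.024,0.14,0],
  [0.14,-0.27,0.024,0.16,0],
  [0.16,-0.31,0.024,0.18,0],
  [0.18,-0.35,0.024,0.2,0],
  [0.2,-0.39,0.024,0.22,0],
  [0.22,-0.43,0.024,0.24,0],
  [0.25,-0.47,0.024,0.26,0],
  [0.27,-0.51,0.024,0.28,0],
  [0.29,-0.55,0.024,0.28,0],
  [0.31,-0.59,0.024,0.28,0],
  [0.33,-0.62,0.024,0.28,0],
  [0.348,-0.653,0.024,0.28,0],
  [0.348,-0.653,0.024,0.28,0],
  [0.348,-0.653,0.024,0.28,0],
])

```text
t: 2.0
eef_pos: [0.5342, -0.0052, 0.2499]
ee_rot: [3.141, 0.001, -0.002]
force: [-0.1, 1.1, -0.0]
width: 0.0004
gripper_force: 0.0
```

step_arm([
  [0,0,-0.03,0,0],
  [0,0,-0.07,0,0],
  [0,0,-0.1,0,0],
  [0,0,-0.125,0,0],
  [0,0,-0.14,0,0],
  [0,0,-0.14,0,0],
])

```text
t: 2.6
eef_pos: [0.5325, -0.0036, 0.1085]
ee_rot: [3.141, 0.004, 0.001]
force: [-0.2, -0.2, 0.4]
width: 0.0004
gripper_force: 0.0
```

```bash
python3 - <<'E'
from h import *
s=arm.get_state(); print(s['t'],s['eef_pos'],s['force'],s['q'])
S=grab('scene');D=grab('side')
cv2.imwrite('pics/v4.png',np.hstack([S['color'][120:360,220:520],D['color'][120:420,200:500][:240]]))
E
```

```text
2.6 [ 0.53245046 -0.0036071   0.10854471] [-0.18869527 -0.22283687  0.3560292 ] [ 3.61308467e-01  2.38664452e-01 -4.55713928e-01 -7.04218062e-04
 -8.80627518e-01  1.21134873e+00]
```

View pics/v4.png

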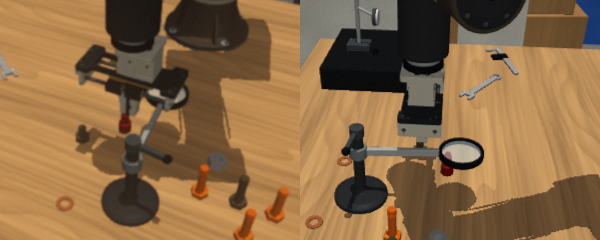

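The fingers are down on the −y side of the bar with a clear gap, beside the lens. Working out the arc, stopping short first.

```bash
python3 - <<'E'
import numpy as np
A=np.array([.653,.0565]);c=np.array([.534,-.005])
for p in np.r_[.053,0,-.06:-.95:-.06]:
    P=A+[-.12*np.cos(p)+.026*np.sin(p),-.12*np.sin(p)-.026*np.cos(p)]
    print('%.2f'%p,(P-c).round(3))
E
```

```text
0.05 [0.001 0.029]
0.00 [-0.001  0.036]
-0.06 [-0.002  0.043]
-0.12 [-0.003  0.05 ]
-0.18 [-0.004  0.057]
-0.24 [-0.004  0.065]
-0.30 [-0.003  0.072]
-0.36 [-0.002  0.079]
-0.42 [-0.001  0.087]
-0.48 [0.001 0.094]
-0.54 [0.003 0.101]
-0.60 [0.005 0.108]
-0.66 [0.008 0.115]
-0.72 [0.012 0.121]
-0.78 [0.015 0.127]
-0.84 [0.02  0.134]
-0.90 [0.024 0.139]
```

step_arm([
  [0,0.01,0,0.03,0],
  [0,0.02,0,0.05,0],
  [0.001,0.029,0,0.05,0],
  [-0.001,0.036,0,0,0],
  [-0.002,0.043,0,-0.06,0],
  [-0.003,0.05,0,-0.12,0],
  [-0.004,0.057,0,-0.18,0],
  [-0.004,0.065,0,-0.24,0],
  [-0.003,0.072,0,-0.3,0],
  [-0.002,0.079,0,-0.36,0],
  [-0.001,0.087,0,-0.42,0],
  [0.001,0.094,0,-0.48,0],
  [0.003,0.101,0,-0.54,0],
  [0.003,0.101,0,-0.54,0],
])

```text
t: 4.1
eef_pos: [0.5378, 0.098, 0.111]
ee_rot: [-3.141, -0.001, -0.54]
force: [-0.3, 0.4, 0.4]
width: 0.0002
gripper_force: 0.0
```

```bash
cat >> h.py <<'E'
def ring(f,guess):  # dark ring near guess pixel
    x,y=int(guess[0])-32,int(guess[1])-28
    m=cv2.inRange(f['color'][y:y+56,x:x+64].max(2),0,75)
    n,l,st,c=cv2.connectedComponentsWithStats(m); i=1+np.argmax(st[1:,4])
    p=(np.argwhere(l==i)[:,::-1]+[x,y]).astype(np.float32); e=cv2.fitEllipse(cv2.convexHull(p)); return e,st[i]
E
python3 - <<'E'
from h import *
s=arm.get_state(); print(s['t'],s['eef_pos'],s['ee_rot'],s['force'])
S=grab('scene');D=grab('side'); A=np.array([.653,.0565])
P=np.r_[A+.2*np.array([-np.cos(-.54),-np.sin(-.54)]),.115]
for f in(S,D):
    g=proj(f,P)[0]; e,st=ring(f,g); L=onz(f,*e[0],.115)[:2]-A; print(g,e,st,L,np.hypot(*L),np.arctan2(-L[1],-L[0]))
cv2.imwrite('pics/v5.png',np.hstack([S['color'][150:400,260:560],D['color'][200:450,200:500]]))
E
```

```text
4.1 [0.53782399 0.09801875 0.11095206] [-3.14084922e+00 -5.24976638e-04 -5.39574111e-01] [-0.29429728  0.3888139   0.40364927]
[437.77551219 238.48391247] ((432.5971374511719, 234.26968383789062), (41.429866790771484, 61.68673324584961), 105.07443237304688) [   0    5   57   42 1433] [-0.1787348   0.09059643] 0.20038423667583732 -0.4691334723810322
[345.95333579 312.15804939] ((345.2738037109375, 309.88623046875), (43.37187194824219, 50.998348236083984), 96.00462341308594) [  7   4  51  43 674] [-0.17021472  0.09704427] 0.1959352995156693 -0.5181655667806335
```

View pics/v5.png

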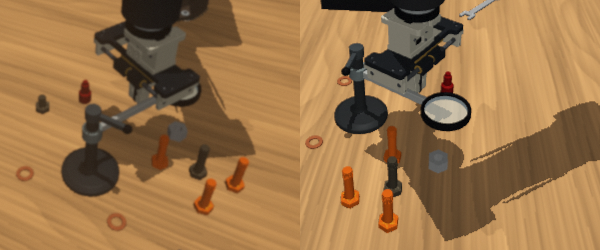

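The bar turned with the finger: the lens is at side-view pixel (345,310), about −0.52 rad, and nothing else moved. Continuing short of the target.

```bash
python3 - <<'E'
import numpy as np
A=np.array([.653,.0565]);c=np.array([.537,.096])
for p in np.r_[-.54:-1.25:-.06]:
    P=A+[-.12*np.cos(p)+.026*np.sin(p),-.12*np.sin(p)-.026*np.cos(p)]
    print('%.2f %.2f'%(p,p+.54),(P-c).round(3))
E
```

```text
-0.54 0.00 [-0. -0.]
-0.60 -0.06 [0.002 0.007]
-0.66 -0.12 [0.005 0.014]
-0.72 -0.18 [0.009 0.02 ]
-0.78 -0.24 [0.012 0.026]
-0.84 -0.30 [0.017 0.033]
-0.90 -0.36 [0.021 0.038]
-0.96 -0.42 [0.026 0.044]
-1.02 -0.48 [0.031 0.049]
-1.08 -0.54 [0.037 0.054]
-1.14 -0.60 [0.042 0.059]
-1.20 -0.66 [0.048 0.063]
```

step_arm([
  [0.002,0.007,0,-0.06,0],
  [0.005,0.014,0,-0.12,0],
  [0.009,0.02,0,-0.18,0],
  [0.012,0.026,0,-0.24,0],
  [0.017,0.033,0,-0.3,0],
  [0.021,0.038,0,-0.36,0],
  [0.026,0.044,0,-0.42,0],
  [0.031,0.049,0,-0.48,0],
  [0.037,0.054,0,-0.54,0],
  [0.037,0.054,0,-0.54,0],
  [0.037,0.054,0,-0.54,0],
])

```text
t: 5.3
eef_pos: [0.5743, 0.1506, 0.1105]
ee_rot: [-3.142, 0.0, -1.077]
force: [0.7, -0.1, -0.9]
width: 0.0006
gripper_force: 0.0
```

```bash
python3 - <<'E'
from h import *
s=arm.get_state(); print(s['t'],s['eef_pos'],s['ee_rot'],s['force'])
S=grab('scene');D=grab('side'); A=np.array([.653,.0565])
P=np.r_[A+.2*np.array([-np.cos(-1.06),-np.sin(-1.06)]),.115]
for f in(S,D):
    g=proj(f,P)[0]; e,st=ring(f,g); L=onz(f,*e[0],.115)[:2]-A; print(g,e,st,L,np.hypot(*L),np.arctan2(-L[1],-L[0]))
r=lambda f,x,y:cv2.resize(f['color'][y:y+110,x:x+110],None,fx=3.6,fy=3.6,interpolation=cv2.INTER_CUBIC)
cv2.imwrite('pics/v6.png',np.hstack([r(S,390,220),r(D,240,300)]))
E
```

```text
5.3 [0.5742774  0.15063031 0.11049491] [-3.14157625e+00  8.87715312e-05 -1.07734329e+00] [ 0.7048091  -0.12093398 -0.91609328]
[466.00022628 276.81613089] ((461.5458984375, 274.8057861328125), (47.259586334228516, 70.14041900634766), 132.1863250732422) [   0    0   59   56 1274] [-0.09907057  0.1663506 ] 0.19361688796519594 -1.0336532032413674
[299.02079704 339.30276845] ((294.6641845703125, 335.7854309082031), (52.79262924194336, 65.65322875976562), 134.3651123046875) [   0    0   59   56 1096] [-0.08985365  0.16721204] 0.18982504008521456 -1.0777065791226388
```

View pics/v6.png

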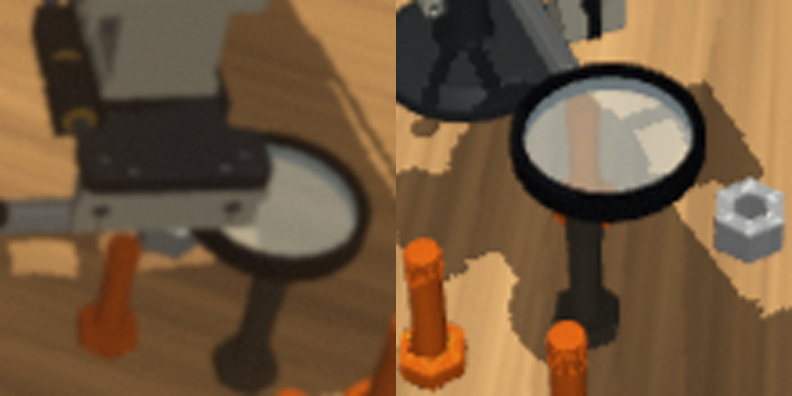

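The tall bolt stands just ahead of the lens. The ring centre reads about (299,339.3) in the side view, i.e. −1.06 rad, and the bolt is at −1.128. A small final push follows.

step_arm([
  [0.0025,0.002,0,-0.028,0],
  [0.005,0.0045,0,-0.055,0],
  [0.005,0.0045,0,-0.055,0],
  [0.005,0.0045,0,-0.055,0],
])

```text
t: 5.8
eef_pos: [0.5797, 0.1554, 0.1106]
ee_rot: [-3.141, 0.0, -1.135]
force: [0.0, -0.5, -0.6]
width: 0.0006
gripper_force: 0.0
```

```bash
cat >> h.py <<'E'
def ring2(f,psi,A=np.array([.653,.0565])):  # dark pixels in annulus round predicted ring, outer rim ellipse
    for it in range(4):
        c=A+.2*np.array([-np.cos(psi),-np.sin(psi)])
        a=np.linspace(0,2*np.pi,60)
        pol=lambda r:proj(f,np.c_[c[0]+r*np.cos(a),c[1]+r*np.sin(a),0*a+.115]).astype(np.int32)
        M=np.zeros(f['color'].shape[:2],np.uint8); cv2.fillPoly(M,[pol(.052)],255); cv2.fillPoly(M,[pol(.033)],0)
        m=cv2.inRange(f['color'].max(2),0,45)&M
        p=np.argwhere(m)[:,::-1]; w=np.array([onz(f,u,v,.115)[:2] for u,v in p])
        # circle centre from robust fit at mid-ring radius
        k=np.ones(len(w),bool); o=c.copy()
        for j in range(15):
            d=w-o; r=np.hypot(*d.T); k=np.abs(r-.041)<.006
            o=o+np.linalg.lstsq(-d[k]/r[k,None],.041-r[k],rcond=None)[0]
        L=o-A; psi=np.arctan2(-L[1],-L[0])
    return o,psi,np.hypot(*L),k.sum()
E
python3 - <<'E'
from h import *
s=arm.get_state(); print(s['t'],s['eef_pos'],s['ee_rot'],s['force'])
for n in('scene','side'):
    f0=pickle.load(open(f'pics/{n}.pkl','rb')); print('prev',ring2(f0,-1.06))
    f=grab(n); print(n,ring2(f,-1.11))
E
```

```text
5.8 [0.57968138 0.15540501 0.11056626] [-3.14114322e+00  7.85592683e-05 -1.13456923e+00] [ 0.03223447 -0.52799069 -0.55481261]
prev (array([0.55293312, 0.23012559]), np.float64(-1.0479577192372824), np.float64(0.20039766882944693), np.int64(446))
scene (array([0.56163565, 0.23489156]), np.float64(-1.0974710785562465), np.float64(0.20042702308501817), np.int64(447))
prev (array([0.55665063, 0.22645438]), np.float64(-1.0550607675941763), np.float64(0.1953655356262906), np.int64(599))
side (array([0.56551352, 0.23143724]), np.float64(-1.1070670516774437), np.float64(0.1955937620662859), np.int64(608))
```

step_arm([
  [0.001,0.001,0,-0.012,0],
  [0.0024,0.002,0,-0.025,0],
  [0.0024,0.002,0,-0.025,0],
  [0.0024,0.002,0,-0.025,0],
  [-0.01,-0.003,0,-0.025,0],
  [-0.035,-0.012,0,-0.025,0],
  [-0.035,-0.012,0.05,-0.025,0],
  [-0.035,-0.012,0.1,-0.025,0],
  [-0.085,-0.03,0.15,-0.025,0],
  [-0.13,-0.05,0.15,-0.025,0],
  [-0.13,-0.05,0.15,-0.025,0],
])

```text
t: 7.0
eef_pos: [0.4466, 0.104, 0.2625]
ee_rot: [-3.138, 0.002, -1.16]
force: [0.8, 1.2, -0.5]
width: 0.0005
gripper_force: 0.0
```

```bash
python3 - <<'E'
from h import *
s=arm.get_state(); print(s['t'],s['eef_pos'],s['ee_rot'],s['force'],s['q'])
for n in('scene','side'):
    f=grab(n); print(n,ring2(f,-1.125))
S=pickle.load(open('pics/scene.pkl','rb')); D=pickle.load(open('pics/side.pkl','rb'))
r=lambda f,x,y:cv2.resize(f['color'][y:y+150,x:x+110],None,fx=3.6,fy=3.6,interpolation=cv2.INTER_CUBIC)
cv2.imwrite('pics/v7.png',np.hstack([r(S,400,220),r(D,230,270)]))
E
```

```text
7.0 [0.44664385 0.10397135 0.26253108] [-3.13789320e+00  1.53713897e-03 -1.15985508e+00] [ 0.83567511  1.15681576 -0.4702052 ] [ 6.59694578e-01 -3.34987885e-02 -3.84451432e-01 -6.17512188e-04
 -1.21587972e+00 -2.48542733e-01]
scene (array([0.56608345, 0.23688301]), np.float64(-1.121778395044391), np.float64(0.2002311581168843), np.int64(334))
side (array([0.56953242, 0.2334207 ]), np.float64(-1.1299788005698783), np.float64(0.19562149985593238), np.int64(613))
```

View pics/v7.png

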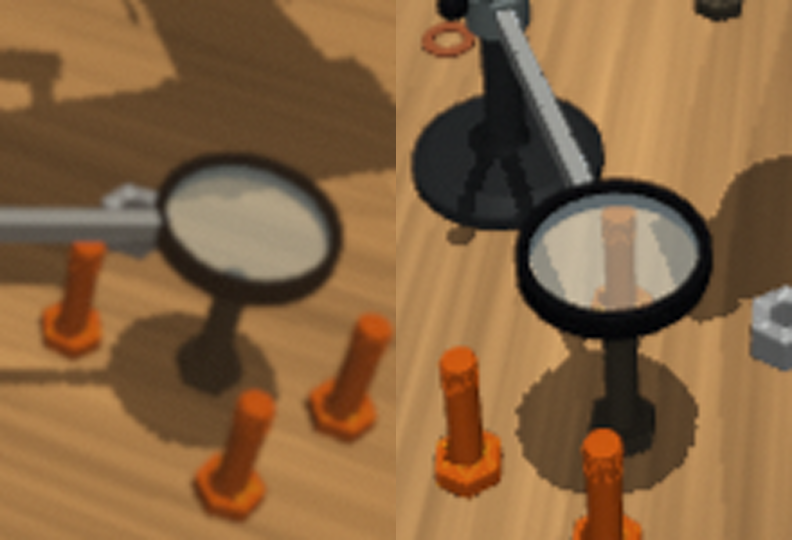

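The lens now sits over the tall dark bolt: the ring is at −1.122/−1.130 rad in the two views and the bolt at −1.132/−1.126. Every other object is unmoved. Next is the lever, which points at about 1.435 rad: push it clockwise from its −x side with the fingertips at z 0.152, well above the arm's bar.

```bash
python3 - <<'E'
from h import *
S=pickle.load(open('pics/scene.pkl','rb')); D=pickle.load(open('pics/side.pkl','rb'))
B=[.5664,.2389,.115]; print(proj(S,B),proj(D,B), [proj(f,np.r_[ring2(f,-1.125)[0],.115]) for f in(S,D)], [proj(f,[.5672,.2372,.115]) for f in(S,D)])
A=np.array([.653,.0565]);c=np.array([.619,.106])
for p in np.r_[1.44:.1:-.08]:
    P=A+.045*np.array([np.cos(p),np.sin(p)])+.0215*np.array([-np.sin(p),np.cos(p)]); print('%.2f %.2f'%(p,p-1.44),(P-c).round(4))
E
```

```text
[[469.01850338 282.66557834]] [[291.52246877 342.43911406]] [array([[467.89051009, 282.15395272]]), array([[290.00780242, 339.84638602]])] [array([[467.91819871, 282.65381776]]), array([[291.15706353, 341.63782398]])]
1.44 0.00 [ 0.0186 -0.0021]
1.36 -0.08 [ 0.0224 -0.001 ]
1.28 -0.16 [ 0.0263 -0.0002]
1.20 -0.24 [0.0303 0.0002]
1.12 -0.32 [0.0343 0.0004]
1.04 -0.40 [0.0382 0.0002]
0.96 -0.48 [ 0.0422 -0.0003]
0.88 -0.56 [ 0.0461 -0.0011]
0.80 -0.64 [ 0.0499 -0.0022]
0.72 -0.72 [ 0.0537 -0.0037]
0.64 -0.80 [ 0.0573 -0.0054]
0.56 -0.88 [ 0.0607 -0.0074]
0.48 -0.96 [ 0.064  -0.0096]
0.40 -1.04 [ 0.0671 -0.0122]
0.32 -1.12 [ 0.07   -0.0149]
0.24 -1.20 [ 0.0726 -0.0179]
0.16 -1.28 [ 0.075  -0.0211]
```

step_arm([
  [0.02,0,0,-0.08,0],
  [0.05,0,0,-0.16,0],
  [0.08,0,0,-0.26,0],
  [0.11,0,0,-0.36,0],
  [0.14,0,0,-0.46,0],
  [0.168,0,0,-0.54,0],
  [0.168,0,0,-0.54,0],
  [0.168,0,0,-0.54,0],
  [0.168,0,-0.03,-0.54,0],
  [0.168,0,-0.06,-0.54,0],
  [0.168,0,-0.09,-0.54,0],
  [0.168,0,-0.108,-0.54,0],
  [0.168,0,-0.108,-0.54,0],
])

```text
t: 8.4
eef_pos: [0.6149, 0.1048, 0.15]
ee_rot: [3.137, -0.002, -1.699]
force: [-0.2, 0.4, 0.5]
width: 0.0004
gripper_force: 0.0
```

step_arm([
  [0.008,-0.001,0,0,0],
  [0.015,-0.002,0,0,0],
  [0.019,-0.002,0,0,0],
  [0.022,-0.001,0,-0.08,0],
  [0.026,0,0,-0.16,0],
  [0.03,0,0,-0.24,0],
  [0.034,0,0,-0.32,0],
  [0.038,0,0,-0.4,0],
  [0.042,0,0,-0.48,0],
  [0.046,-0.001,0,-0.56,0],
  [0.05,-0.002,0,-0.64,0],
  [0.054,-0.004,0,-0.72,0],
  [0.057,-0.005,0,-0.8,0],
  [0.061,-0.007,0,-0.88,0],
  [0.064,-0.01,0,-0.96,0],
  [0.064,-0.01,0,-0.96,0],
  [0.064,-0.01,0,-0.96,0],
])

```text
t: 10.1
eef_pos: [0.6817, 0.0951, 0.153]
ee_rot: [-3.141, 0.001, -2.658]
force: [-0.8, 0.2, -0.3]
width: 0.0002
gripper_force: 0.0
```

```bash
python3 - <<'E'
from h import *
s=arm.get_state(); print(s['t'],s['eef_pos'],s['ee_rot'],s['force'],s['moment'])
S=grab('scene');D=grab('side')
r=lambda f,x,y:cv2.resize(f['color'][y:y+120,x:x+130],None,fx=3,fy=3,interpolation=cv2.INTER_CUBIC)
cv2.imwrite('pics/v8.png',np.hstack([r(S,310,220),r(D,200,210)]))
E
```

```text
10.1 [0.6817355  0.09513222 0.15300884] [-3.14146832e+00  5.50730502e-04 -2.65775429e+00] [-0.76446585  0.20232674 -0.34477809] [ 0.07569245 -0.20032266 -0.01451517]
```

View pics/v8.png

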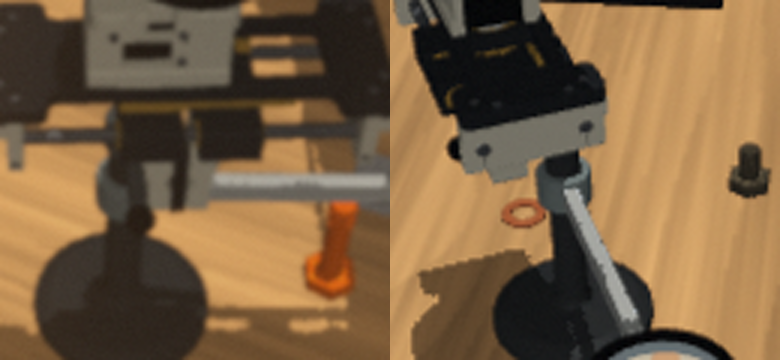

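The lever is swinging with the finger: its ball is at scene (357,293), and the bar and bolts are undisturbed. Continuing gently to the stop.

step_arm([
  [0.0015,-0.0012,0,-0.04,0],
  [0.003,-0.0025,0,-0.08,0],
  [0.0045,-0.004,0,-0.12,0],
  [0.006,-0.005,0,-0.16,0],
  [0.0075,-0.0065,0,-0.2,0],
  [0.0085,-0.008,0,-0.24,0],
  [0.0085,-0.008,0,-0.24,0],
])

```text
t: 10.9
eef_pos: [0.69, 0.0874, 0.1528]
ee_rot: [3.141, 0.0, -2.899]
force: [-0.3, 0.7, -0.1]
width: 0.0004
gripper_force: 0.3
```

step_arm([
  [0.001,-0.0015,0,-0.04,0],
  [0.0024,-0.003,0,-0.08,0],
  [0.0024,-0.003,0,-0.08,0],
])

```text
t: 11.2
eef_pos: [0.6915, 0.0873, 0.1527]
ee_rot: [3.138, 0.0, -2.978]
force: [-4.8, 12.1, 2.9]
width: 0.0008
gripper_force: 6.7
```

The force rose to 13 N with the finger stalled, so the lever is at its stop. Backing off, then up and clear.

step_arm([
  [-0.001,0.005,0,0,0],
  [-0.004,0.02,0,0,0],
  [-0.006,0.035,0,0,0],
  [-0.006,0.035,0.04,0,0],
  [-0.006,0.035,0.08,0,0],
  [-0.006,0.035,0.12,0,0],
  [-0.04,0.075,0.14,0,0],
  [-0.08,0.115,0.14,0,0],
  [-0.12,0.155,0.14,0,0],
  [-0.16,0.195,0.14,0,0],
  [-0.2,0.235,0.14,0,0],
  [-0.24,0.275,0.14,0,0],
  [-0.27,0.31,0.14,0,0],
  [-0.3,0.35,0.14,0,0],
  [-0.3,0.35,0.14,0,0],
  [-0.3,0.35,0.14,0,0],
])

```text
t: 12.8
eef_pos: [0.3892, 0.4376, 0.2924]
ee_rot: [3.141, -0.0, -2.975]
force: [0.4, -0.7, -0.3]
width: 0.0005
gripper_force: 0.0
```

```bash
python3 - <<'E'
from h import *
s=arm.get_state(); print(s['t'],s['eef_pos'],s['force'])
for n in('scene','side'):
    f=grab(n); print(n,ring2(f,-1.125))
S=pickle.load(open('pics/scene.pkl','rb')); D=pickle.load(open('pics/side.pkl','rb'))
A=np.array([.653,.0565])
for th in(.14,.24,.34): print(th,[proj(f,np.r_[A+.064*np.array([np.cos(th),np.sin(th)]),.161]).round(1) for f in(S,D)])
r=lambda f,x,y:cv2.resize(f['color'][y:y+220,x:x+200],None,fx=2,fy=2,interpolation=cv2.INTER_CUBIC)
cv2.imwrite('pics/v9.png',np.hstack([r(S,310,200),r(D,190,200)]))
E
```

```text
12.8 [0.38920205 0.43764107 0.29240894] [ 0.38365585 -0.65578501 -0.3092899 ]
scene (array([0.56743987, 0.23722394]), np.float64(-1.128629781579177), np.float64(0.19995418650494898), np.int64(205))
side (array([0.56962575, 0.23357264]), np.float64(-1.130741312350689), np.float64(0.1957191498361261), np.int64(577))
0.14 [array([[341.4, 291.4]]), array([[223. , 252.8]])]
0.24 [array([[345.4, 292.2]]), array([[222.9, 254.7]])]
0.34 [array([[349.5, 292.7]]), array([[223. , 256.6]])]
```

View pics/v9.png

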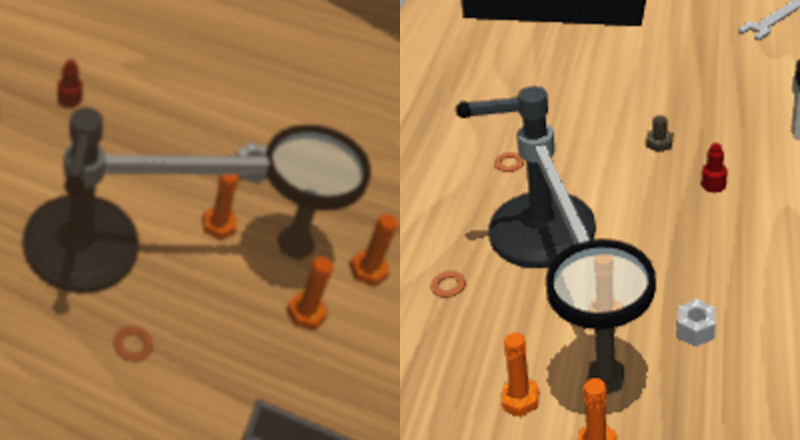

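The lever ball is at scene (347,292), i.e. 0.28 rad. That is a swing of about 1.16 rad, which matches the stop. The lens is still over the tall bolt at −1.129/−1.131 rad, and the loose things in view are where they stood. Handing in.

```bash
python3 -c "
from station import arm
print(arm.job_done())"
```

```text
the job is handed in; nothing more can be done
None
```

The lens is centred over the tall dark bolt to within about 2 mm by the camera measurements, the lock lever was then pushed to its stop, and the job was handed in just after 12.8 s on the robot's clock with the robot clear of everything.

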